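# Find the stamped parts crate and push it into the dispatch lane

### The job

Tip both blue parts crates over onto their sides, by pushing them, to find the one with the orange stamp on its underside. Then push that crate along the bench until it is wholly between the yellow lines of the dispatch lane; keep the other crate out of the lane, lying on its side. Do not pick anything up, and leave the other things on the bench alone.

Things in the scene. Friction and masses are not known exactly. Their poses are not given: they have to be found in the camera images.
- crate_1: one of two look-alike empty blue open-topped plastic crates, 100 mm (own x) by 140 mm (own y) by 150 mm tall (own z), walls and floor 5 mm, 0.3 to 0.65 kg. Loose; starts upright, one crate either side of the lane. Origin at its centre, 75 mm above its underside; own z points out of the open top, own x roughly away from the robot. Lying on its 140 by 150 mm wall it is 100 mm high.
- crate_2: one of two look-alike empty blue open-topped plastic crates, 100 mm (own x) by 140 mm (own y) by 150 mm tall (own z), walls and floor 5 mm, 0.3 to 0.65 kg. Loose; starts upright, one crate either side of the lane. Origin at its centre, 75 mm above its underside; own z points out of the open top, own x roughly away from the robot. Lying on its 140 by 150 mm wall it is 100 mm high.
- crate_1_under (a point): middle of that crate's non-slip underside. Just one of the two has an orange round stamp here, 72 mm across; the other is plain blue; only a look tells. Pushed towards the robot high on the far 140 mm wall (over 110 mm up), a crate tips rather than slides, and falls over by itself past about 38 degrees; its underside then faces away from the robot, to the camera beyond the bench.
- crate_2_under (a point): middle of that crate's non-slip underside. Just one of the two has an orange round stamp here, 72 mm across; the other is plain blue; only a look tells. Pushed towards the robot high on the far 140 mm wall (over 110 mm up), a crate tips rather than slides, and falls over by itself past about 38 degrees; its underside then faces away from the robot, to the camera beyond the bench.
- lane: the dispatch lane: a flat pale grey strip painted on the bench between the crates, running away from the robot, 540 mm long (own x) and 240 mm wide (own y) between its two 16 mm wide yellow edge lines. Origin at the middle of the strip, on the bench; it is fixed and has no height.
- vblock: steel V-block, 50 by 60 by 44 mm; a loose bystander, not part of the job. Origin under its middle.
- pin_pot: round open aluminium pot, 68 mm across, 70 mm tall; a loose bystander, not part of the job. Origin under its middle.
- wheel: white grinding wheel lying flat, 100 mm across, 20 mm thick; a loose bystander, not part of the job. Origin under its middle.
- clamp: green C-clamp lying flat, about 160 by 90 mm, 18 mm high; a loose bystander, not part of the job. Origin under its middle.
- coolant: white bottle with red cap, 62 mm across, 130 mm tall; a loose bystander, not part of the job. Origin under its middle.
- wrench: steel wrench lying flat, 150 mm long; a loose bystander, not part of the job. Origin under its middle.
Not all that is in view belongs to the job. What is shaped like the crate_1 but green is not meant.

How it is judged (in metres and radians):
On the way:
1. both crates lie tipped over on their sides, the stamped one not yet in the lane (angle between crate_1's own z axis and vertical between 1.4 and 1.75 rad and angle between crate_2's own z axis and vertical between 1.4 and 1.75 rad and not (y of crate_1 in the frame of lane between -0.06 and 0.06 m)), for 0.2 s.
At the end, for the whole second after the job is handed in: The stamped crate rests on the bench in the dispatch lane, its centre within 55 mm of the lane's middle line and within 200 mm of the lane's middle along its length; the unstamped crate lies at rest on its side on the bench, its centre outside the lane (more than 120 mm from the middle line) (y of crate_1 in the frame of lane between -0.055 and 0.055 m and x of crate_1 in the frame of lane between -0.2 and 0.2 m and height (world z) of crate_1 below 0.085 m and linear speed of each of crate_1, crate_2 below 0.02 m/s and angle between crate_2's own z axis and vertical between 1.4 and 1.75 rad and not (y of crate_2 in the frame of lane between -0.12 and 0.12 m) and height (world z) of crate_2 below 0.07 m); the robot touches nothing.
It fails at once if the unstamped crate is pushed into the lane (its centre within 90 mm of the middle line) (y of crate_2 in the frame of lane between -0.09 and 0.09 m).
It fails at once if a crate is lifted off the bench ((height (world z) of crate_1 above 0.118 m or (angle between crate_1's own z axis and vertical above 1.4 rad and height (world z) of crate_1 above 0.09 m) or (angle between crate_1's own z axis and vertical below 0.1 rad and height (world z) of crate_1 above 0.1 m)) or (height (world z) of crate_2 above 0.118 m or (angle between crate_2's own z axis and vertical above 1.4 rad and height (world z) of crate_2 above 0.09 m) or (angle between crate_2's own z axis and vertical below 0.1 rad and height (world z) of crate_2 above 0.1 m))).
It fails at once if a bystander is moved by more than 30 mm (distance of any of vblock, pin_pot, wheel, clamp, coolant, wrench from where it was at the start of the episode above 0.03 m).
It also fails if it takes over 69 s, if anything falls off the work surface, if the arm or the gripper's body presses on something with over 40 N, if the wrist force passes 120 N, or if a joint passes its speed limit or range.

### The arm

A 6-joint arm with a two-finger parallel gripper is mounted at the origin on the work surface. World frame = base frame: x ahead of the robot, y to its left, z up, the work surface at z = 0. Lengths are in mm, angles in rad, forces in N, time in s.
With the tool pointing down it reaches from about 275 to 750 mm from the base axis. Payload 10.2 kg.
Tool frame: the origin (TCP) lies on the front face of the gripper's body, between the roots of the fingers; the fingertips stand 73 mm ahead of it and the grasp point (between the pads) lies 54 mm ahead of it; z points along the fingers, y is the direction in which the jaws open and shut (so a half turn about z gives the same grasp; the last joint's range is limited). The gripper opens to 85 mm and grips with 20 to 120 N. Pads are 22 mm wide; open, the fingers measure 114 mm over their backs; the gripper's body (76 mm by 85 mm) begins 54 mm behind the grasp point. The pads swing forward as they close: fully open they stand 13 mm farther back than shut.
Start: joints at [-1.34, 0.313, 1.498, -0, 1.331, -0.223], TCP at [230.14, -471.876, 303.894] pointing down, gripper open.
Joint ranges: [-2.94, 2.94], [-0.97, 2.17], [0.19, 2.56], [-1.23, 4.37], [0.02, 3.11], [-2.88, 2.88]. Speed limits (rad/s): [2.39, 2.39, 3.01, 3.14, 3.14, 3.14].

### API

Orientations are given as a unit quaternion [w, x, y, z].
In Python, from rig import ctrl gives the robot as it stands.
- The arm moves only by the tool move_arm, never from a script. Its argument "series" is a list of rows, each a list of 3 entries, a list of its own where there are three numbers: the shift along the tool's x, y, z in mm, then the turn about the tool's z in degrees, then the opening, from 0 (shut) to 1 (fully open). In form: [[[tx, ty, tz], yaw, grip], ...]. A call has 1 to 10 rows; each row is the pose to reach, as a shift and turn from the pose commanded when the call began, along the tool's axes at that moment; what a row does not reach only later rows make up. A row lasts 1/8 s, in which the tool goes at most 62.5 mm and 10.7 degrees, less where a joint would pass 70% of its speed; a pose out of reach is approached as far as the arm can. A call with a gripper value outside its range is refused whole. The fingers move at their own pace and stop on an object; "force" is the grip in N (left out, the last holds). Time passes only in rows, so rows that repeat a pose let the fingers close. It gives the time, the measured TCP pose, the force and the opening at its end, in the units of the state.
- ctrl.sense(): the state, without advancing time (a new reading comes with each control period).
- ctrl.capture(name): name is "scene" or "top" or "wrist"; returns (picture, depth): 420x560x3 uint8, red, green, blue; 420x560 float32, mm along the optical axis (not along the pixel's ray), 0 where there is no reading.
- ctrl.camera_model(name): a dict with "fov_y" (degrees; the focal length in pixels is half the picture's height over the tangent of half this angle, whatever the lens; pixels are square), "cx", "cy" (the principal point, pixels), "rvec" (rotation vector, rad) and "tvec" (3), from world to camera coordinates, as OpenCV has them. Camera axes: x right, y down, z forward; pixel columns grow to the right and rows downward; lengths in mm; the calibration is good to about 2 mm. A picture is of the moment at which its call begins: read the wrist's pose just before it. camera_model takes no time and is no camera call; for the wrist camera it gives the pose at the moment of the call.
- ctrl.finish_job(): hands the job in, once; it reports no verdict.
The state is a dict: "time_s": time; "joints": joint angles; "dq": joint speeds; "tau": joint torques, N m; "eef_pos": TCP position; "ee_rot": TCP orientation; "force": force on the tool from outside, world axes, zero at the start; "wrist_torque": the same for the moment, N m; "grip_width": opening from 0.0 (shut) to 1.0 (fully open).
Only numpy, scipy, OpenCV 4.12 (cv2) and the standard library are available. Lean on these libraries where they do the work, as an engineer would, in place of code of your own. Each camera call takes 0.05 s, during which the arm holds its last target.

## Working session

There is one attempt and no reset: what is moved stays moved. The work goes in short steps, Python scripts to look and compute and a tool call to move; the robot and the scene stay as the last step left them, time stands still between calls to the robot, and variables do not carry over. Pictures are saved under pics/ and viewed, and the job is handed in when it is done.

Besides the shell and the picture viewer there is one more tool, called after ">>>" in YAML: its name, and indented under it one key for each argument. move_arm: Moves the arm, as the interface text tells. Its arguments: {"type":"object","properties":{"series":{"type":"array","items":{"type":"array"}},"force":{"type":"number"}},"required":["series"]}

```bash
mkdir -p pics; ls; cat > h.py <<'E'
import numpy as np, cv2
from rig import ctrl
def cam(n):
    m=ctrl.camera_model(n); f=210/np.tan(np.radians(m['fov_y'])/2)
    K=np.array([[f,0,m['cx']],[0,f,m['cy']],[0,0,1.]])
    R,_=cv2.Rodrigues(np.array(m['rvec'],float)); t=np.array(m['tvec'],float).ravel()
    return K,R,t,m
def cloud(d,c):
    K,R,t,_=c
    v,u=np.mgrid[0:d.shape[0],0:d.shape[1]]
    p=np.stack([(u-K[0,2])/K[0,0]*d,(v-K[1,2])/K[1,1]*d,d],-1)
    return (p-t)@R
def save(n,im):
    cv2.imwrite('pics/'+n+'.png',cv2.cvtColor(im,cv2.COLOR_RGB2BGR))
E
python3 - <<'E'
from h import *
print(ctrl.sense())
for n in('scene','top'):
    c=cam(n); im,d=ctrl.capture(n); save(n+'0',im); np.savez('/tmp/'+n,im=im,d=d)
    print(n,c[3], 'pos',-c[1].T@c[2],(d>0).mean())
E
```

```text
pics
{'time_s': 0.0, 'joints': array([-1.34042428e+00,  3.13432314e-01,  1.49848534e+00,  1.54343109e-05,
        1.33099268e+00, -2.23361678e-01]), 'dq': array([ 1.86169310e-03,  1.54654753e-04,  1.21660415e-03,  5.78269007e-04,
       -3.23972291e-05,  1.21138909e-03]), 'tau': array([-2.02954601e-03, -4.12272727e+01, -2.59746730e+01, -3.82547305e-04,
        3.97802331e-03, -1.60205724e-05]), 'eef_pos': array([ 230.08789085, -471.69435565,  303.3258991 ]), 'ee_rot': array([-6.58862980e-04,  9.74376101e-01,  2.24923941e-01,  5.18571591e-06]), 'force': array([ 0.09756421,  0.3835896 , -0.39471575]), 'wrist_torque': array([0.02365263, 0.0080478 , 0.0122254 ]), 'grip_width': 0.9981390868661205}
scene {'fov_y': 42.06754285392518, 'cx': 279.5076321583275, 'cy': 211.2918607115794, 'rvec': array([ 2.2046075 ,  0.74767483, -0.33268138]), 'tvec': array([-439.77231594, -145.15859007, 1937.42110331])} pos [1283.54906812 -951.37680828 1189.72904314] 0.9925680272108843
top {'fov_y': 43.285235837416394, 'cx': 277.41905466226217, 'cy': 212.81762611109335, 'rvec': array([ 2.15010137, -2.16458833,  0.15576031]), 'tvec': array([1.64922973e+00, 5.29891730e+02, 1.65339883e+03])} pos [ 305.35124872   17.01336432 1709.08947365] 0.9960246598639456
```

View pics/scene0.png

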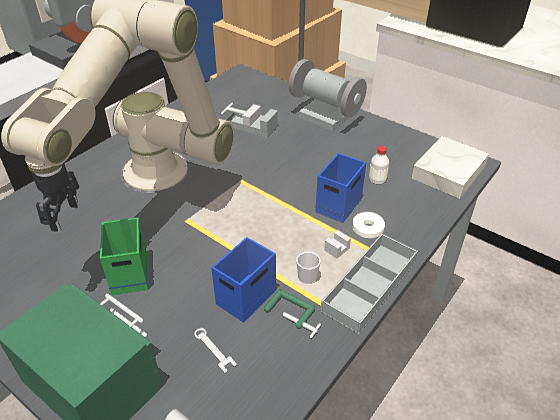

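View pics/top0.png

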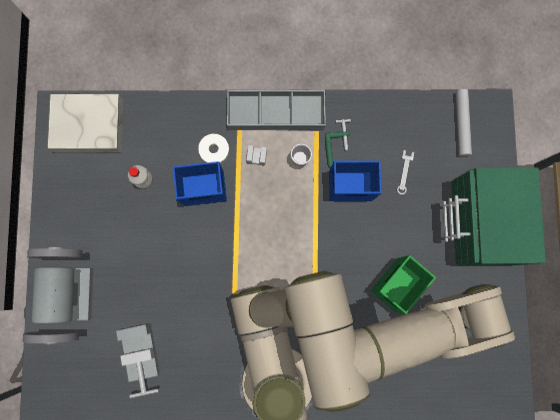

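```bash
python3 - <<'E'
from h import *
z=np.load('/tmp/top.npz'); P=cloud(z['d'],cam('top')); im=z['im']; hsv=cv2.cvtColor(im,cv2.COLOR_RGB2HSV)
b=cv2.inRange(hsv,(95,90,40),(125,255,255))
n,l,s,c=cv2.connectedComponentsWithStats(b)
for i in range(1,n):
    if s[i,4]>300:
        p=P[l==i]; q=p[p[:,2]>138]
        print('blue',s[i],p.mean(0).round())
        if len(q)>20: print(' rim',len(q),q.min(0).round(),q.max(0).round(), cv2.minAreaRect(q[:,:2].astype(np.float32)))
y=cv2.inRange(hsv,(20,100,100),(35,255,255))
n,l,s,c=cv2.connectedComponentsWithStats(y)
for i in range(1,n):
    if s[i,4]>100:
        p=P[l==i]; print('yel',s[i],cv2.minAreaRect(p[:,:2].astype(np.float32)),p[:,2].mean())
# all objects
p=P[...,2]; o=((p>8)&(p<400)).astype(np.uint8)
n,l,s,c=cv2.connectedComponentsWithStats(o)
for i in range(1,n):
    if s[i,4]>40:
        q=P[l==i]; print(s[i],np.percentile(q,1,0).round(),np.percentile(q,99,0).round())
E
```

```text
blue [ 329  160   53   42 2079] [ 627. -245.   73.]
 rim 353 [ 305. -312.  139.] [ 675.   17. 1709.] ((521.9832763671875, -119.217041015625), (161.78515625, 485.5699462890625), 39.408660888671875)
blue [ 172  162   55   44 2031] [620. 244.  72.]
 rim 349 [305.  17. 138.] [ 672.  313. 1709.] ((475.9881286621094, 177.5638427734375), (440.4504089355469, 159.92816162109375), 23.299551010131836)
yel [232 130  10 164 887] ((545.4779052734375, 130.74871826171875), (525.9296264648438, 130.6590576171875), 11.110788345336914) 6.130207504195583
yel [312 131   7 143 741] ((540.6219482421875, -116.89089965820312), (128.8795928955078, 525.8521728515625), 74.12464904785156) 12.71571194649673
[456  89  16  67 849] [ 721. -637.   12.] [ 938. -598.   46.]
[ 226   90  100   41 1424] [ 813. -158.    8.] [934. 160.  56.]
[  48   94   76   59 4204] [739. 509.  12.] [918. 727.  68.]
[ 325  118   57   84 1736] [ 573. -310.    9.] [ 841. -164.  155.]
[ 173  133   56   73 1947] [561. 161.   9.] [791. 309. 155.]
[290 143  23  24 263] [ 683. -110.    8.] [747. -46.  77.]
[246 145  21  22 325] [694.  34.   9.] [749.  95.  52.]
[399 163  10  24  46] [ 619. -431.    8.] [ 695. -402.   17.]
[128 165  25  23 423] [618. 405.  11.] [677. 464. 134.]
[ 442  166  104  100 8771] [ 361. -767.   24.] [ 637. -530.  197.]
[ 27 247  55  12 544] [389. 585.  59.] [418. 728. 208.]
[ 371  255   65   59 1465] [ 221. -457.    9.] [ 384. -300.  154.]
[  32  267   61   56 3170] [203. 589.  13.] [358. 705. 189.]
[ 231  285   81  135 6495] [-49. -87.   9.] [294. 118. 385.]
[ 116  323   43   75 1900] [-23. 373.  13.] [183. 482.  75.]
[ 23 330  56  14 640] [149. 585.  61.] [172. 725. 208.]
```

The scene view shows two upright blue crates at about (341,187) and (245,278), with the lane between them; wheel (368,224), clamp (292,308) and pot (308,267) lie near or beyond them. In the top view the crates sit at (199,183) and (355,181), the lane lines at columns ~236 and ~316. Next I'll fit the rims and the lines.

```bash
python3 - <<'E'
from h import *
z=np.load('/tmp/top.npz'); P=cloud(z['d'],cam('top')); im=z['im']; ok=z['d']>0; hsv=cv2.cvtColor(im,cv2.COLOR_RGB2HSV)
b=cv2.inRange(hsv,(95,90,40),(125,255,255))>0
for s in(1,-1):
    m=b&ok&(P[...,2]>142)&(P[...,2]<158)&(s*P[...,1]>120)&(s*P[...,1]<340)&(P[...,0]>500)
    q=P[m]; r=cv2.minAreaRect(q[:,:2].astype(np.float32)); print(r, cv2.boxPoints(r).round())
y=(cv2.inRange(hsv,(20,100,100),(35,255,255))>0)&ok&(abs(P[...,2])<8)
for s in(1,-1):
    q=P[y&(s*P[...,1]>60)&(s*P[...,1]<180)&(P[...,0]<800)]; f=np.polyfit(q[:,0],q[:,1],1); print('line',q[:,0].min(),q[:,0].max(),[np.polyval(f,x).round(1) for x in(300,600,750)])
for nm,m in (('wheel',(P[...,2]>9)&(P[...,2]<30)&(P[...,1]>100)&(P[...,1]<290)&(P[...,0]>640)),('clamp',(P[...,2]>5)&(P[...,2]<28)&(P[...,1]>-310)&(P[...,1]<-125)&(P[...,0]>600)&(P[...,0]<860))):
    m&=ok&~b; q=P[m]; print(nm,len(q),np.percentile(q,2,0).round(),np.percentile(q,98,0).round())
    if nm=='clamp':
        for x in range(650,830,10):
            k=q[abs(q[:,0]-x)<5]; 
            if len(k): print(x,k[:,1].min().round(),k[:,1].max().round(),k[:,2].max().round())
E
```

```text
((617.4506225585938, 238.94522094726562), (102.92180633544922, 140.914306640625), 6.326524257659912) [[559. 303.]
 [574. 163.]
 [676. 175.]
 [661. 315.]]
((623.7008056640625, -241.08517456054688), (141.4478302001953, 102.81843566894531), 89.87755584716797) [[ 572. -312.]
 [ 675. -312.]
 [ 675. -170.]
 [ 572. -170.]]
line 277.2717254424363 798.6512877404044 [np.float64(137.3), np.float64(128.9), np.float64(124.7)]
line 341.9870447400987 799.956028961073 [np.float64(-118.9), np.float64(-127.5), np.float64(-131.8)]
wheel 821 [705. 107.   9.] [931. 252.  28.]
clamp 700 [ 648. -300.    5.] [ 855. -129.   24.]
650 -159.0 -129.0 10.0
660 -166.0 -127.0 7.0
670 -169.0 -130.0 9.0
680 -166.0 -133.0 13.0
690 -181.0 -137.0 26.0
700 -182.0 -153.0 24.0
710 -308.0 -131.0 25.0
720 -296.0 -147.0 25.0
730 -293.0 -134.0 26.0
740 -286.0 -128.0 22.0
750 -306.0 -131.0 23.0
760 -307.0 -142.0 25.0
770 -308.0 -135.0 24.0
780 -301.0 -128.0 25.0
790 -308.0 -128.0 28.0
800 -298.0 -135.0 24.0
810 -302.0 -125.0 22.0
820 -309.0 -126.0 24.0
```

>>> move_arm:
  series:
    - [[58,0,0],3,0.5]
    - [[116,0,0],6,0.5]
    - [[175,0,0],9,0.5]
    - [[233,0,0],12,0.5]
    - [[292,0,0],15,0.5]
    - [[350,0,0],18,0.5]
    - [[408,0,0],21,0.5]
    - [[467,0,0],24,0.5]
    - [[525,0,0],26,0.5]
    - [[525,0,0],26,0.5]

```text
time_s: 1.35
eef_pos: [704.6, -239.1, 300.3]
ee_rot: [-0.001, 1.0, 0.002, -0.001]
force: [-0.4, -0.7, -1.6]
grip_width: 0.501
```

>>> move_arm:
  series:
    - [[0,2,30],0,0.5]
    - [[0,2,60],0,0.5]
    - [[0,2,90],0,0.5]
    - [[0,2,112],0,0.5]
    - [[0,2,112],0,0.5]
    - [[0,2,112],0,0.5]

```text
time_s: 2.1
eef_pos: [701.9, -244.2, 193.5]
ee_rot: [0.0, 1.0, -0.0, 0.001]
force: [0.2, -0.1, -0.0]
grip_width: 0.503
```

```bash
python3 - <<'E'
from h import *
im,d=ctrl.capture('scene'); save('s1',im[100:400,150:450].repeat(2,0).repeat(2,1)); print(ctrl.sense()['eef_pos'])
E
```

```text
[ 702.06916269 -244.16892478  193.66045502]
```

View pics/s1.png

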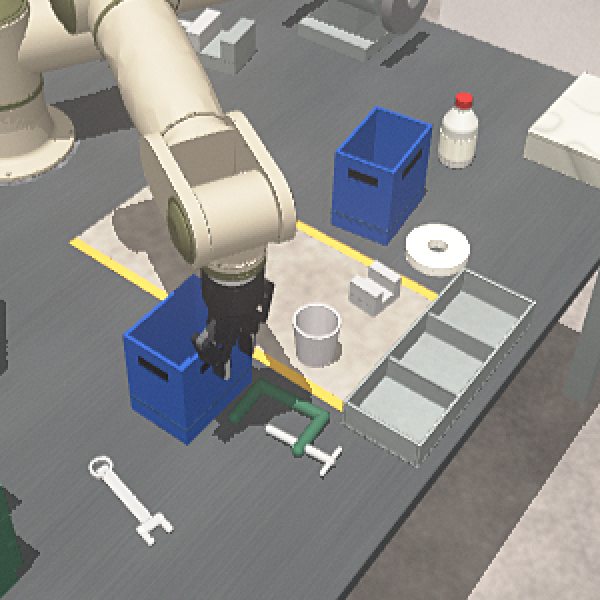

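The half-open fingers stand just behind the right crate's far wall (crop (225,365)), clear of the clamp. Next I push towards the robot.

>>> move_arm:
  series:
    - [[-12,0,0],0,0.5]
    - [[-24,0,0],0,0.5]
    - [[-36,0,0],0,0.5]
    - [[-48,0,0],0,0.5]
    - [[-60,0,-2],0,0.5]
    - [[-72,0,-4],0,0.5]
    - [[-84,0,-6],0,0.5]
    - [[-94,0,-8],0,0.5]

```text
time_s: 3.15
eef_pos: [608.0, -244.0, 202.0]
ee_rot: [0.001, 1.0, -0.0, 0.002]
force: [0.6, -0.4, 6.2]
grip_width: 0.5
```

```bash
python3 - <<'E'
from h import *
im,d=ctrl.capture('scene'); save('s2',im[100:400,150:450].repeat(2,0).repeat(2,1)); print(ctrl.sense()['eef_pos'])
E
```

```text
[ 607.23370326 -244.07759915  201.88863482]
```

View pics/s2.png

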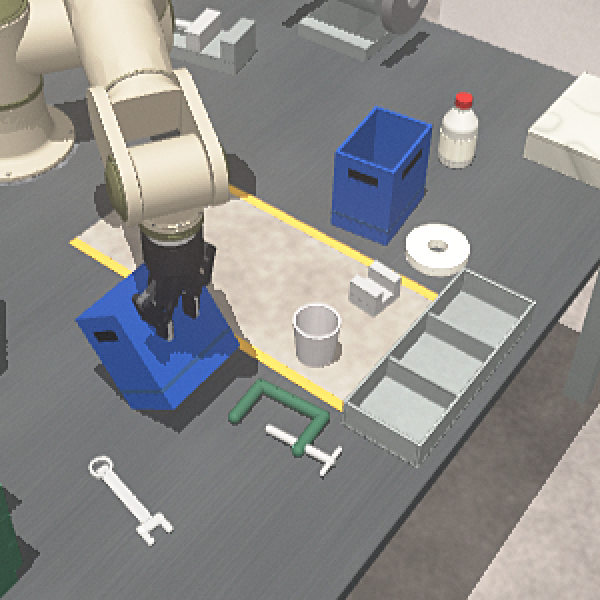

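The crate is tilted by about 40° (crop (165,345)), about to go over. I'll push a bit further.

>>> move_arm:
  series:
    - [[-12,0,-2],0,0.5]
    - [[-24,0,-4],0,0.5]
    - [[-34,0,-6],0,0.5]
    - [[-34,0,-40],0,0.5]
    - [[-34,0,-80],0,0.5]
    - [[-34,0,-110],0,0.5]
    - [[0,-50,-110],0,0.5]
    - [[20,-110,-110],0,0.5]

```text
time_s: 4.2
eef_pos: [628.4, -133.8, 310.0]
ee_rot: [0.0, 1.0, -0.001, 0.0]
force: [0.9, 0.5, -1.2]
grip_width: 0.504
```

```bash
python3 - <<'E'
from h import *
im,d=ctrl.capture('scene'); save('s3',im[100:400,150:450].repeat(2,0).repeat(2,1)); print(ctrl.sense()['eef_pos'])
E
```

```text
[ 629.82798309 -125.98292005  310.00918903]
```

View pics/s3.png

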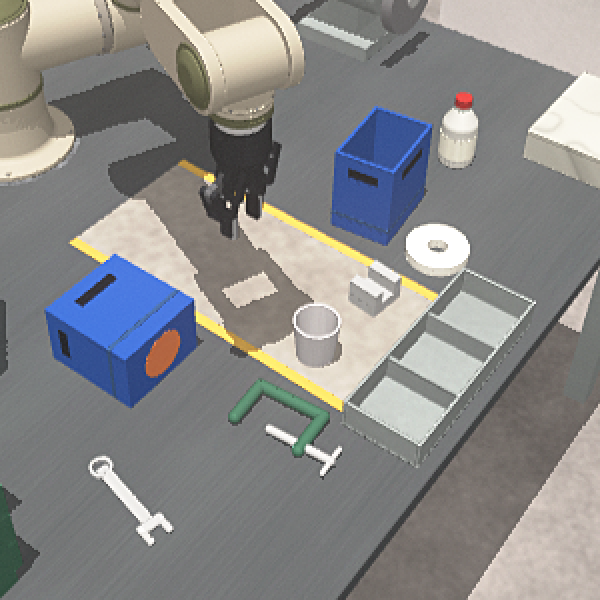

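The right crate lies on its side and shows the orange stamp (crop (163,353)). Next, the left crate.

>>> move_arm:
  series:
    - [[0,-50,0],0,0.5]
    - [[10,-105,0],-1,0.5]
    - [[20,-160,0],-2,0.5]
    - [[30,-215,0],-3,0.5]
    - [[40,-270,0],-4,0.5]
    - [[50,-325,0],-5,0.5]
    - [[60,-360,0],-6,0.5]
    - [[67,-372,0],-6,0.5]
    - [[67,-372,0],-6,0.5]
    - [[67,-372,0],-6,0.5]

```text
time_s: 5.5
eef_pos: [694.7, 236.7, 310.0]
ee_rot: [0.0, 0.999, 0.052, -0.0]
force: [-0.6, 0.8, 0.3]
grip_width: 0.503
```

>>> move_arm:
  series:
    - [[2,-10,30],0,0.5]
    - [[2,-10,60],0,0.5]
    - [[2,-10,90],0,0.5]
    - [[2,-10,116],0,0.5]
    - [[2,-10,116],0,0.5]
    - [[2,-10,116],0,0.5]

```text
time_s: 6.25
eef_pos: [696.1, 247.3, 195.8]
ee_rot: [-0.0, 0.999, 0.052, 0.001]
force: [0.0, -0.1, 0.5]
grip_width: 0.496
```

```bash
python3 - <<'E'
from h import *
im,d=ctrl.capture('scene'); save('s4',im[100:400,200:500].repeat(2,0).repeat(2,1)); print(ctrl.sense()['eef_pos'],ctrl.sense()['force'])
E
```

```text
[696.1615859  247.41717402 195.95017827] [ 0.51078525  0.08626274 -0.51521268]
```

View pics/s4.png

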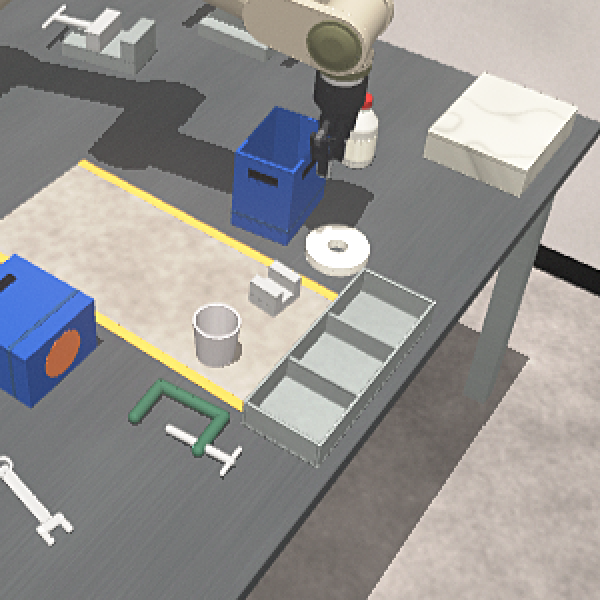

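The fingers stand behind the far wall of the left crate (crop (325,165)).

>>> move_arm:
  series:
    - [[-14,0,0],0,0.5]
    - [[-28,0,0],0,0.5]
    - [[-42,0,0],0,0.5]
    - [[-56,0,-2],0,0.5]
    - [[-70,0,-4],0,0.5]
    - [[-84,0,-6],0,0.5]
    - [[-98,0,-8],0,0.5]
    - [[-110,0,-10],0,0.5]
    - [[-122,0,-12],0,0.5]
    - [[-122,0,-40],0,0.5]

```text
time_s: 7.55
eef_pos: [573.6, 234.8, 234.3]
ee_rot: [0.0, 0.999, 0.052, -0.001]
force: [0.2, 0.4, 0.2]
grip_width: 0.499
```

>>> move_arm:
  series:
    - [[0,0,-40],0,0.5]
    - [[0,0,-80],0,0.5]
    - [[0,50,-80],0,0.8]
    - [[0,100,-80],0,0.8]

```text
time_s: 8.05
eef_pos: [584.9, 134.5, 315.8]
ee_rot: [0.0, 0.999, 0.053, 0.002]
force: [0.2, 0.0, -0.7]
grip_width: 0.8
```

```bash
cat > look.py <<'E'
from h import *
import sys
n=sys.argv[1]
im,d=ctrl.capture('scene'); save('s'+n,im)
c=cam('top'); im,d=ctrl.capture('top'); save('t'+n,im); P=cloud(d,c)
hsv=cv2.cvtColor(im,cv2.COLOR_RGB2HSV)
b=(cv2.inRange(hsv,(95,90,40),(125,255,255))>0)&(d>0)&(P[...,2]>85)&(P[...,2]<115)
k,l,s,_=cv2.connectedComponentsWithStats(b.astype(np.uint8))
for i in range(1,k):
    if s[i,4]>200:
        r=cv2.minAreaRect(P[l==i][:,:2].astype(np.float32)); x,y=r[0]; my=0.7-0.0284*(x-600)
        print(r,s[i,4],'lane y',(y-my),'lane x',x-545)
print(ctrl.sense()['eef_pos'],ctrl.sense()['time_s'])
E
python3 look.py 5
```

```text
((498.54052734375, -240.78067016601562), (141.86288452148438, 150.38955688476562), 89.42576599121094) 2165 lane y -244.36211918945313 lane x -46.45947265625
((487.970703125, 264.8907775878906), (151.45843505859375, 59.66640090942383), 6.2095866203308105) 778 lane y 261.00914555664065 lane x -57.029296875
[585.44103101 131.49034221 315.44382684] 8.15
```

View pics/s5.png

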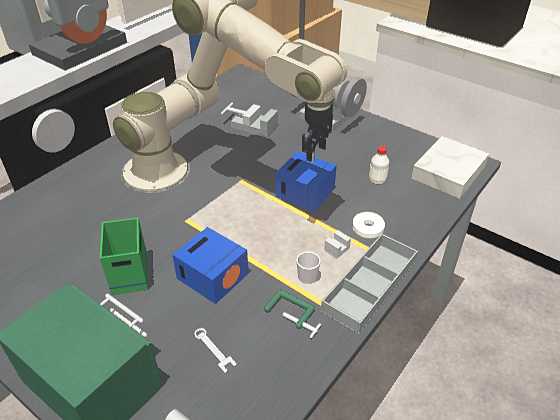

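View pics/t5.png

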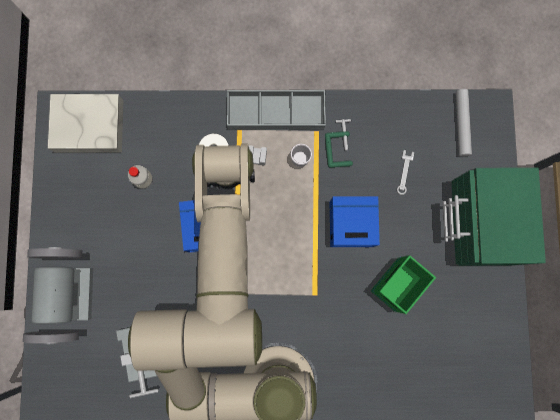

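Both crates now lie on their sides: the stamped one at scene (212,263), the other at (305,180) with a plain blue underside as far as visible. Next I move beyond the stamped crate's outer side and turn the jaws along x.

>>> move_arm:
  series:
    - [[-15,52,0],-9,0.7]
    - [[-30,104,0],-18,0.7]
    - [[-45,156,0],-27,0.7]
    - [[-60,208,0],-36,0.7]
    - [[-75,260,0],-45,0.7]
    - [[-90,312,0],-54,0.7]
    - [[-105,364,0],-63,0.7]
    - [[-120,416,0],-73,0.7]
    - [[-133,470,0],-83,0.7]
    - [[-133,485,0],-84,0.7]

```text
time_s: 9.4
eef_pos: [502.5, -363.2, 314.6]
ee_rot: [0.001, 0.708, 0.707, -0.0]
force: [0.3, 1.3, -0.0]
grip_width: 0.706
```

>>> move_arm:
  series:
    - [[0,0,0],0,0.7]
    - [[0,0,0],0,0.7]

```text
time_s: 9.65
eef_pos: [503.8, -359.2, 314.4]
ee_rot: [0.0, 0.707, 0.707, 0.0]
force: [-0.9, 0.1, 0.6]
grip_width: 0.704
```

```bash
python3 look.py 6
```

```text
((492.373779296875, 224.5030059814453), (151.19793701171875, 141.58602905273438), 6.6798272132873535) 2167 lane y 220.74642131347656 lane x -52.626220703125
((498.8806457519531, -240.53359985351562), (141.9451141357422, 150.16624450683594), 89.77433776855469) 1817 lane y -244.10538951416015 lane x -46.119354248046875
[ 503.76646747 -359.34685307  314.41449872] 9.75
```

View pics/s6.png

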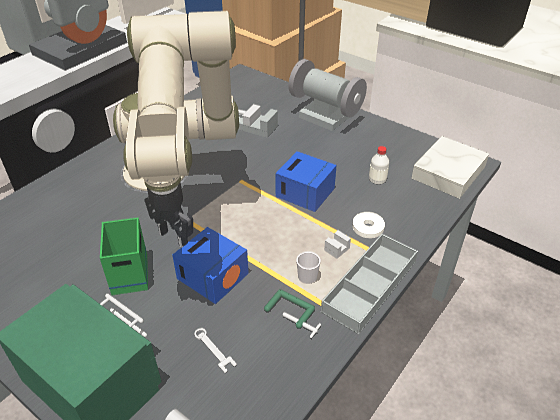

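The left crate's underside, facing the camera at (320,187), is plain; the stamped crate is at (210,265) with the hand beyond its outer side. I descend and push.

>>> move_arm:
  series:
    - [[-6,0,40],0,0.7]
    - [[-6,0,80],0,0.7]
    - [[-6,0,120],0,0.7]
    - [[-6,0,160],0,0.7]
    - [[-6,0,180],0,0.7]
    - [[-6,0,197],0,0.7]
    - [[-6,0,197],0,0.7]

```text
time_s: 10.62
eef_pos: [503.3, -366.1, 116.2]
ee_rot: [-0.001, 0.707, 0.707, 0.0]
force: [-0.3, -0.1, 0.3]
grip_width: 0.698
```

```bash
python3 - <<'E'
from h import *
im,d=ctrl.capture('scene'); save('s7',im[180:380,80:330].repeat(3,0).repeat(3,1)); print(ctrl.sense()['eef_pos'],ctrl.sense()['force'])
E
```

```text
[ 503.52242989 -366.51638595  117.2780473 ] [ 0.17299168 -0.26724429  0.43964487]
```

View pics/s7.png

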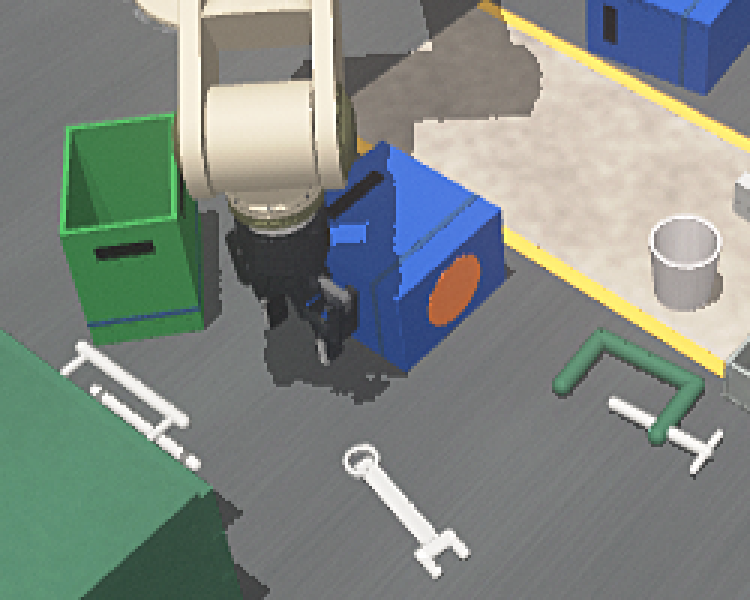

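The fingers stand at the outer side wall (crop (320,330)), clear of the green crate. Next comes the push in +y.

>>> move_arm:
  series:
    - [[15,0,0],0,0.7]
    - [[30,0,0],0,0.7]
    - [[40,0,0],0,0.7]
    - [[50,0,0],0,0.7]
    - [[62,0,0],0,0.7]
    - [[75,0,0],0,0.7]
    - [[90,0,0],0,0.7]
    - [[105,0,0],0,0.7]
    - [[120,0,0],0,0.7]
    - [[135,0,0],0,0.7]

```text
time_s: 11.92
eef_pos: [503.3, -230.7, 116.9]
ee_rot: [0.0, 0.707, 0.707, 0.0]
force: [-0.2, -3.0, 1.5]
grip_width: 0.699
```

```bash
python3 look.py 8
```

```text
((492.09014892578125, 224.67340087890625), (150.69815063476562, 141.13832092285156), 6.458892345428467) 2171 lane y 220.90876110839844 lane x -52.90985107421875
((498.23370361328125, -133.67604064941406), (151.29542541503906, 117.89677429199219), 0.43849560618400574) 1235 lane y -137.26620346679687 lane x -46.76629638671875
[ 503.09332044 -229.74276841  116.61034066] 12.025
```

View pics/s8.png

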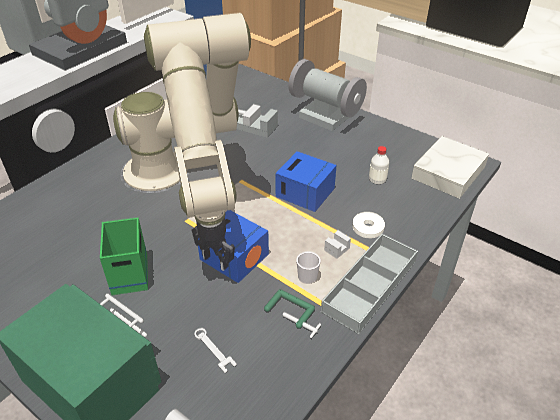

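The crate (235,250) slides straight; its leading edge is at y≈-75, centre ≈-146. About 148 mm more to go.

>>> move_arm:
  series:
    - [[15,0,0],0,0.7]
    - [[30,0,0],0,0.7]
    - [[45,0,0],0,0.7]
    - [[60,0,0],0,0.7]
    - [[75,0,0],0,0.7]
    - [[90,0,0],0,0.7]
    - [[105,0,0],0,0.7]
    - [[120,0,0],0,0.7]
    - [[135,0,0],0,0.7]
    - [[148,0,0],0,0.7]

```text
time_s: 13.28
eef_pos: [503.2, -82.7, 116.9]
ee_rot: [-0.0, 0.707, 0.707, -0.0]
force: [0.5, -2.0, -0.3]
grip_width: 0.699
```

>>> move_arm:
  series:
    - [[-15,0,0],0,0.7]
    - [[-40,0,0],0,0.7]
    - [[-60,0,-30],0,0.7]
    - [[-80,0,-80],0,0.7]
    - [[-110,0,-130],0,0.7]
    - [[-160,0,-160],0,0.7]
    - [[-210,0,-180],0,0.7]
    - [[-260,0,-180],0,0.7]
    - [[-260,0,-180],0,0.7]

```text
time_s: 14.4
eef_pos: [502.1, -347.4, 296.1]
ee_rot: [-0.0, 0.709, 0.706, -0.0]
force: [-0.2, 0.5, -0.8]
grip_width: 0.705
```

```bash
python3 look.py 9
```

```text
((492.4140930175781, 224.9538116455078), (151.44351196289062, 141.63446044921875), 6.202909469604492) 2170 lane y 221.19837188720703 lane x -52.585906982421875
((497.1817626953125, 1.9356536865234375), (149.34657287597656, 137.97238159179688), 0.005090469028800726) 2059 lane y -1.6843842529296875 lane x -47.8182373046875
[ 502.79497748 -344.30609621  296.42912614] 14.5
```

View pics/t9.png

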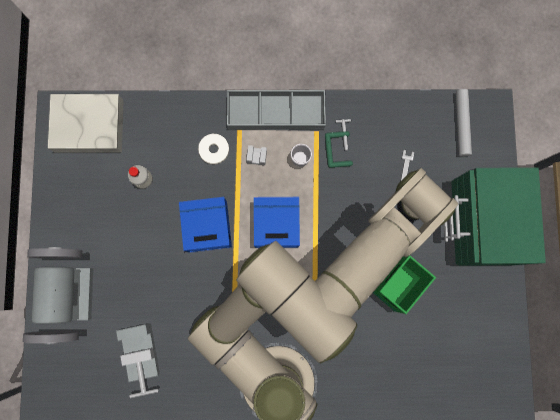

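View pics/s9.png

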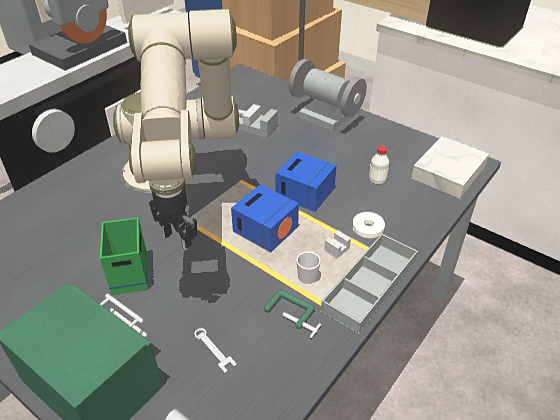

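The stamped crate (265,217 in scene, 276,222 in top) sits centrally between the lines. The plain crate is outside the lane at top (204,224), the bystanders are where they were, and the hand is clear.

```bash
python3 - <<'E'
from h import *
print(ctrl.finish_job())
E
```

```text
the job is handed in; nothing more can be done
None
```

I tipped both crates over towards the robot by pushing high on their far walls. The right-hand one had the orange stamp and the left-hand one was plain. I then pushed the stamped crate sideways into the lane with the part-open fingers, backed the hand away and handed in at about 14.5 s.

- **Stamped crate:** the last top view put its centre about 2 mm off the lane's middle line and about 48 mm from the lane's middle along its length. Its top was at about 100 mm, so it is lying on its side, wholly between the yellow lines.
- **Plain crate:** it was lying on its side about 221 mm from the middle line, outside the lane.
- **Bystanders:** they looked unmoved in both views, though I judged this by eye and did not measure it.
- **Forces:** the force readings at the end of each move were small, about 6 N at most.

No check failed. `finish_job()` gave no verdict, so I don't have confirmation of the result beyond these checks.

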